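# Fit the guide block on a bent shift rod

## Task

The bent shift rod in the bench vise still lacks its drilled aluminium guide block: take the block from the bench, thread it over the rod's free end, work it round the bend without letting it bind, and bed it home against the brass stop collar with a firm push of about 10 N, base downwards; then let go of it there. Feel your way round: a block that binds and bears on the rod with more than 15 N scores it, and a hard shove turns the rod in the jaws. Leave the vise, the screwdriver, the wrench and the flux bottle alone.

Things in the scene. Friction and masses are not known exactly. Their poses are not given: they have to be found in the camera images.
- block_center (a point): Centre (half-way up) of the loose guide block, a plain bright aluminium block that stands on its base on the bench: 26 mm long along its own x, 34 mm wide along its y (grasp across this), 42 mm high (z up). A round 16.6 mm bore runs right through it along x, its axis 25 mm above the base, that is 4 mm above this point. Mass about 0.1 kg. Either end may go first. Frame: the block's own axes.
- block_bore (a point): Middle of the block's bore, on its axis, 25 mm above the base and 13 mm from either end. Frame: the block's own axes (x along the bore, z up away from the base).
- rod_tip (a point): Very end (a half ball) of the rod's free leg, on the centre line, about 124 mm above the bench. The rod is held in the vise by friction only; about 1.3 N m turns it about its clamped leg, and at the start it is turned by up to 4 degrees either way, so the tip may sit some 8 mm higher or lower. Frame: y runs along the free leg from the tip towards the bend, z as the rod's.
- rod_leg_mid (a point): Point on the centre line half-way along the straight free leg, 45 mm from the tip. Frame: as rod_tip.
- rod_bend_in (a point): Point on the centre line where the clamped leg passes into the bend, 70 mm to -y of stop_collar. From here on, the centre line may stray up to 7 mm from an even arc of 80 mm radius drawn between the two legs, so the way round it must be felt. Frame: the axes of rod.
- stop_collar (a point): Brass stop collar (28 mm diameter, 10 mm thick), fixed and rigid on the clamped leg, 30 mm before the 90 mm wide vise jaws. This point lies on the rod's centre line in the collar's free-side face (towards -y). The block is home when its end face lies against this face, its bore centre then 13 mm to -y of here. The jaws' tops are 9 mm above the rod's centre line. Frame: the axes of rod.
- rod: Bent steel rod, 12 mm thick, in the vise jaws. From the stop collar the level clamped leg runs 70 mm straight to -y, then a hand-made bend towards -x (about 60 degrees, 45 to 75; some 84 mm long, 80 mm mean radius, not an even arc), then a straight 90 mm free leg. Origin on the clamped leg's centre line mid-jaws, 85 mm to +y of stop_collar. Axes: y along the clamped leg towards the vise, z square to the bend, nearly up.
- vise: Blue bench vise with 90 mm jaws, 133 mm high, on a 200 x 170 mm plywood board; its moving jaw, screw and handle face its -x. Origin under its centre, on the bench; the rod lies along its y, 124 mm up.
- screwdriver: Screwdriver with red handle, 200 mm, lying on the bench (bystander); origin on the bench under its middle.
- wrench: Steel spanner, 180 mm, lying on the bench (bystander); origin on the bench under its middle.
- flux: White flux bottle with a yellow cap, 44 mm across, 100 mm high, standing on the bench (bystander); origin under its middle.
Not all that is in view belongs to the job. There is more than one size of the part that bears block_center; the job needs the smallest.

How it is judged:
By the outcome, as a careful person would: the job done as asked, in the order asked, and still so for the second after the job is handed in, with the robot touching nothing.
It also fails if it takes over 72 s, if anything falls off the work surface, if the arm or the gripper's body presses on something with over 40 N, if the wrist force passes 120 N, or if a joint passes its speed limit or range.

## Robot

A 6-joint arm with a two-finger parallel gripper is mounted at the origin on the work surface. World frame = base frame: x ahead of the robot, y to its left, z up, the work surface at z = 0. Lengths are in m, angles in rad, forces in N, time in s.
With the tool pointing down it reaches from about 0.35 to 1 m from the base axis. Payload 7.1 kg.
Tool frame: the origin (TCP) lies between the finger pads; the fingertips stand 22 mm ahead of it and the grasp point (between the pads) lies 3 mm ahead of it; x points along the fingers, y is the direction in which the jaws open and shut, and the axes are right-handed (so a half turn about x gives the same grasp; the last joint's range is limited). The gripper opens to 85 mm and grips with 20 to 120 N. Pads are 22 mm wide; open, the fingers measure 114 mm over their backs; the gripper's body (76 mm by 85 mm) begins 54 mm behind the grasp point. The pads swing forward as they close: fully open they stand 13 mm farther back than shut.
Start: joints at [-1.362, 0.423, 1.63, -0, 1.089, -0.019], TCP at [0.141, -0.609, 0.216] pointing down, gripper open.
Joint ranges: [-3, 3], [-0.9, 2.11], [0.09, 2.58], [-1.31, 4.45], [0.11, 2.69], [-2.54, 2.54]. Speed limits (rad/s): [2.39, 2.39, 3.01, 3.14, 3.14, 3.14].

## Interface

Orientations are given as a rotation vector (axis times angle).
In Python, from rig import manip gives the robot as it stands. The module is installed in compiled form; this text tells all that it offers. Calls block until the motion is done:
- manip.move_to(position, orientation): joint-space move of the TCP to a pose.
- manip.servo_line(position, orientation=None, rate=0.15): straight line of the TCP; orientation=None keeps the orientation; rate is the mean speed in m/s.
- manip.set_joints(angles): joint-space move.
- manip.command_gripper(opening, f_grip=None): finger opening in m; f_grip is the grip in N (None keeps the last); returns when the fingers have stopped.
- manip.hold(seconds).
- manip.solve_ik(position, orientation): joint angles nearest the present ones, or None.
- manip.camera(name): name is "scene" or "top" or "wrist"; returns a dict with "image" (480x640x3 uint8, red, green, blue), "fx", "fy", "cx", "cy" (pixels), "cam_to_world" (4x4, takes a point from camera to world coordinates); the wrist camera has in their place "mount" (4x4, takes a point from camera to tool coordinates, whose origin is the TCP and whose axes are the tool frame's). Camera axes: x right, y down, z forward; pixel columns grow to the right and rows downward; lengths in m; the calibration is good to about 2 mm. A picture is of the moment at which its call begins: read the wrist's pose just before it. There is no depth.
A pose or a line that the arm cannot do raises manip.IKError and nothing moves.
- manip.sign_off(): hands the job in, once; it reports no verdict.
Readings, each from a call of its own:
- manip.get_time(): time.
- manip.get_joint_positions(): joint angles.
- manip.get_joint_vel(): joint speeds.
- manip.get_tau(): joint torques, N m.
- manip.get_position(): TCP position.
- manip.get_ee_rot(): TCP orientation.
- manip.get_contact_force(): force on the tool from outside, world axes, zero at the start.
- manip.get_torque(): the same for the moment, N m.
- manip.get_width(): finger opening in m.
Only numpy, scipy, OpenCV 4.12 (cv2) and the standard library are available. Lean on these libraries where they do the work, as an engineer would, in place of code of your own. Each camera call takes 0.05 s, during which the arm holds its last target.

## Working session

There is one attempt and no reset: what is moved stays moved. The work goes in short steps, each a Python script; the robot and the scene stay as the last script left them, time stands still between calls to the robot, and variables do not carry over. Pictures are saved under pics/ and viewed, and the job is handed in when it is done.

```bash
mkdir -p pics; ls; python3 - <<'E'
from rig import manip
import cv2,pickle
d={}
for n in ("scene","top","wrist"):
    p=manip.get_position();r=manip.get_ee_rot()
    c=manip.camera(n);c['p']=p;c['r']=r;d[n]=c
    cv2.imwrite(f'pics/{n}0.png',c['image'][:,:,::-1])
    print(n,c['fx'],c['fy'],c['cx'],c['cy'],c.get('cam_to_world',c.get('mount')))
pickle.dump(d,open('c0.pkl','wb'))
print(manip.get_time(),p,r,manip.get_contact_force(),manip.get_width())
E
```

```text
pics
scene 543.4443306266206 543.4443306266206 319.43465192855945 231.38887815958103 [[ 0.88049913  0.40560808 -0.24536376  0.79942146]
 [ 0.47404651 -0.75457032  0.45376594 -0.48245063]
 [-0.00109308 -0.51585435 -0.85667561  0.998269  ]
 [ 0.          0.          0.          1.        ]]
top 553.1335537093621 553.1335537093621 317.8490324800853 229.1902693538359 [[ 0.01206002 -0.97874616  0.20472057  0.36407404]
 [-0.99991636 -0.01276084 -0.00210342 -0.02393753]
 [ 0.00467112 -0.20467808 -0.9788182   1.12504209]
 [ 0.          0.          0.          1.        ]]
wrist 356.02094964298465 356.02094964298465 313.99361325104945 242.333229225142 [[ 9.76413767e-05 -3.12788777e-01  9.49822705e-01 -1.57249274e-01]
 [ 9.99999429e-01  1.04113560e-03  2.40059760e-04 -1.98577431e-04]
 [-1.06398223e-03  9.49822140e-01  3.12788700e-01 -8.06650483e-02]
 [ 0.00000000e+00  0.00000000e+00  0.00000000e+00  1.00000000e+00]]
0.15 [ 0.14109659 -0.60834587  0.21572024] [ 2.10128692  0.24186853 -2.10152069] [-0.38213342  0.24097405 -0.27719302] 0.0859037004489535
```

View pics/scene0.png

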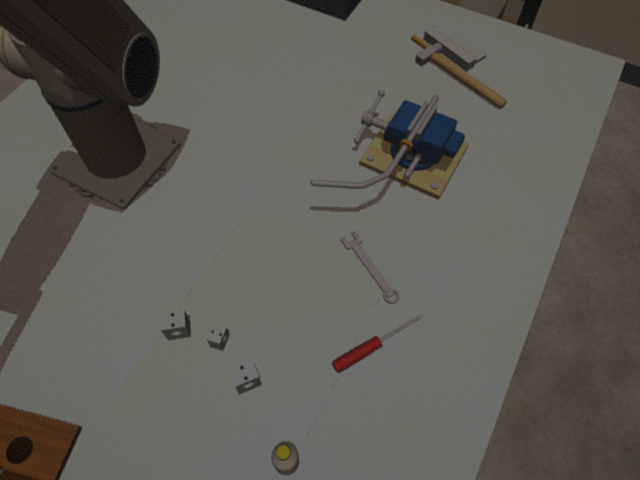

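View pics/top0.png

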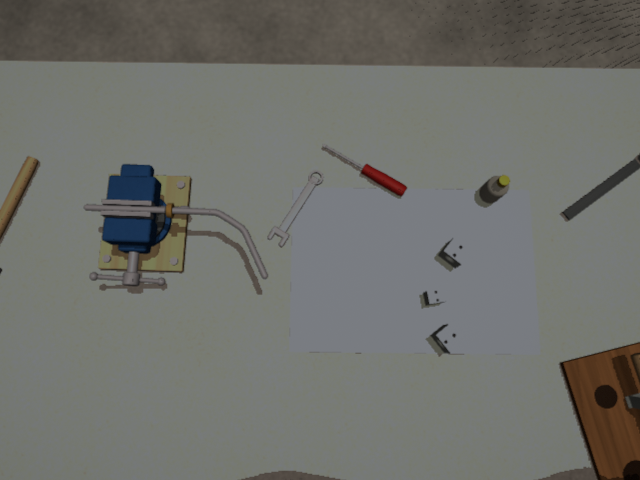

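View pics/wrist0.png

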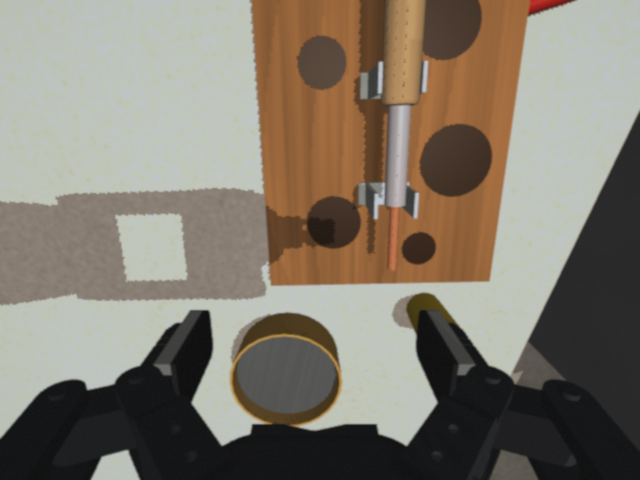

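```bash
python3 - <<'E'
import cv2,numpy as np
t=cv2.imread('pics/top0.png');s=cv2.imread('pics/scene0.png')
a=cv2.resize(t[225:365,400:500],None,fx=4,fy=4,interpolation=cv2.INTER_CUBIC)
b=cv2.resize(s[300:400,150:270],None,fx=3.3,fy=3.3,interpolation=cv2.INTER_CUBIC)
h=max(a.shape[0],b.shape[0]);o=np.zeros((h,a.shape[1]+b.shape[1],3),np.uint8)
o[:a.shape[0],:a.shape[1]]=a;o[:b.shape[0],a.shape[1]:]=b
cv2.imwrite('pics/blk.png',o)
a=cv2.resize(t[190:290,80:280],None,fx=4,fy=4,interpolation=cv2.INTER_CUBIC)
cv2.imwrite('pics/rodt.png',a)
b=cv2.resize(s[90:220,300:480],None,fx=4.4,fy=4.4,interpolation=cv2.INTER_CUBIC)
cv2.imwrite('pics/rods.png',b)
E
```

```text
(no output)
```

View pics/blk.png

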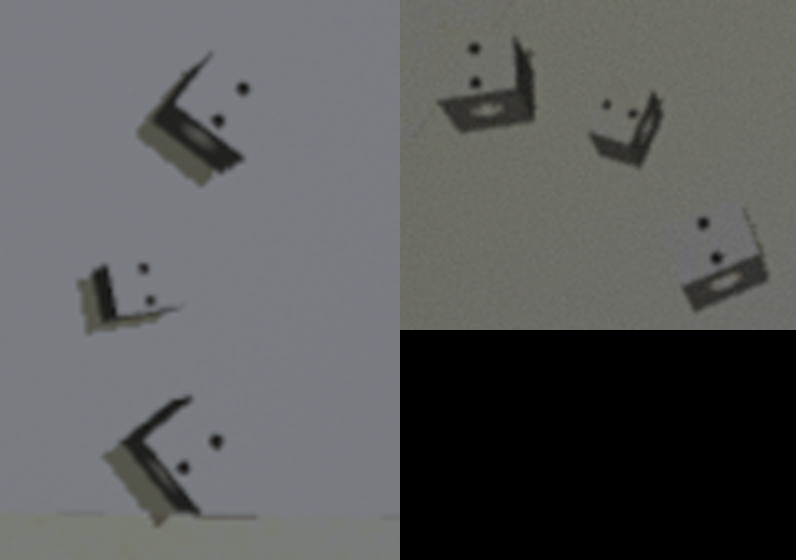

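View pics/rodt.png

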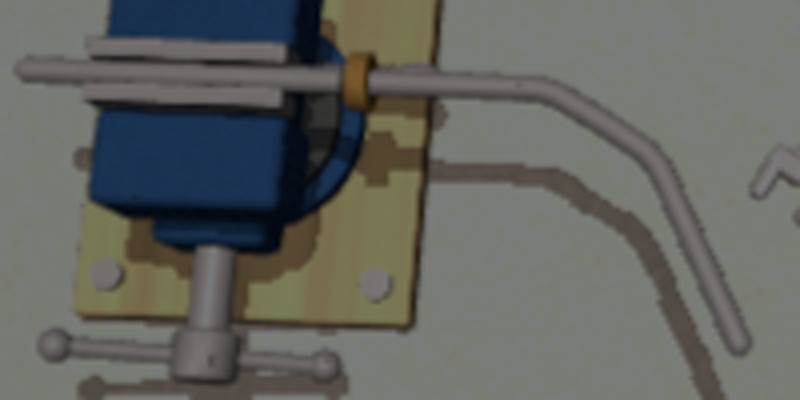

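View pics/rods.png

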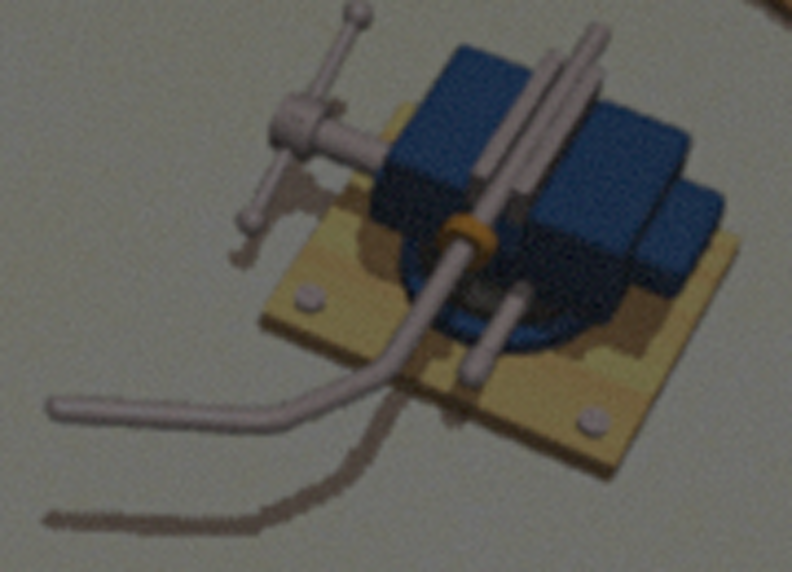

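```bash
cat > h.py <<'E'
import numpy as np,pickle
from scipy.spatial.transform import Rotation as R
def ray(c,u,v):
    if 'cam_to_world' in c: T=np.array(c['cam_to_world'])
    else:
        W=np.eye(4);W[:3,:3]=R.from_rotvec(c['r']).as_matrix();W[:3,3]=c['p'];T=W@np.array(c['mount'])
    d=T[:3,:3]@np.array([(u-c['cx'])/c['fx'],(v-c['cy'])/c['fy'],1.]);return T[:3,3],d/np.linalg.norm(d)
def onz(c,u,v,z):
    o,d=ray(c,u,v);return o+d*(z-o[2])/d[2]
def tri(*rs):
    A=np.zeros((3,3));b=np.zeros(3)
    for o,d in rs:
        P=np.eye(3)-np.outer(d,d);A+=P;b+=P@o
    x=np.linalg.solve(A,b)
    return x,[np.linalg.norm((np.eye(3)-np.outer(d,d))@(x-o)) for o,d in rs]
E
python3 - <<'E'
from h import *
np.set_printoptions(precision=4,suppress=True)
d=pickle.load(open('c0.pkl','rb'));t=d['top'];s=d['scene']
tp=lambda u,v:(80+u/4,190+v/4); sp=lambda u,v:(300+u/4.4,90+v/4.4)
for n,a,b in [('tip',(738,346),(52,407)),('collar',(374,84),(462,245))]:
    print(n,tri(ray(t,*tp(*a)),ray(s,*sp(*b))), onz(t,*tp(*a),.124), onz(s,*sp(*b),.124))
for u in [(430,85),(550,90),(600,120),(655,152),(690,235),(730,330)]: print(u,onz(t,*tp(*u),.124))
for a,b in [((435.75,292),(212.7,331.8)),((437.5,300),(220.6,334.2))]:
    print(onz(t,*a,.042),onz(s,*b,.042))
a=lambda u,v:onz(t,400+u/4,225+v/4,.042)
print('small corners',a(105,266),a(118,318),a(185,305), 'big',np.linalg.norm(a(175,103)-a(243,158)),np.linalg.norm(a(175,103)-a(212,52)),np.linalg.norm(a(140,442)-a(198,514)))
print(np.linalg.norm(a(105,266)-a(118,318)),np.linalg.norm(a(185,305)-a(118,318)))
E
```

```text
tip (array([0.4839, 0.0693, 0.1298]), [np.float64(0.0002601020286537758), np.float64(0.0002601020286536962)]) [0.4844 0.0697 0.124 ] [0.482  0.0732 0.124 ]
collar (array([0.6059, 0.2438, 0.126 ]), [np.float64(0.0023072003403104774), np.float64(0.002307200340310534)]) [0.6045 0.2427 0.124 ] [0.607  0.2474 0.124 ]
(430, 85) [0.6044 0.2167 0.124 ]
(550, 90) [0.6027 0.1608 0.124 ]
(600, 120) [0.5887 0.137  0.124 ]
(655, 152) [0.5739 0.1109 0.124 ]
(690, 235) [0.5352 0.0933 0.124 ]
(730, 330) [0.4917 0.0736 0.124 ]
[ 0.4681 -0.2584  0.042 ] [ 0.4544 -0.2602  0.042 ]
[ 0.4526 -0.2613  0.042 ] [ 0.4699 -0.2571  0.042 ]
small corners [ 0.4688 -0.2398  0.042 ] [ 0.4437 -0.2454  0.042 ] [ 0.4504 -0.2783  0.042 ] big 0.042469294384454785 0.032457465549534596 0.04283219713974877
0.025812768400886574 0.033542117367266464
```

```bash
cat >> h.py <<'E'
def ori(psi,pitch=0.,roll=0.,flip=False):
    # block frame: x along bore (yaw psi), z up ; pitch raises bore forward end; roll about bore
    B=R.from_euler('ZYX',[psi,-pitch,roll]).as_matrix()
    s=-1 if flip else 1
    M=np.column_stack([-B[:,2],s*B[:,1],s*B[:,0]])
    return R.from_matrix(M).as_rotvec()
E
python3 - <<'E'
from h import *
from rig import manip
np.set_printoptions(precision=3,suppress=True)
print(manip.get_joint_positions(),R.from_rotvec(manip.get_ee_rot()).as_matrix())
pts=[((.461,-.2595,.16),12),((.461,-.2595,.03),12),((.461,.06,.132),24.5),((.484,.07,.132),24.5),((.574,.111,.13),27),((.589,.137,.13),60),((.603,.161,.128),85),((.605,.23,.128),91),((.605,.23,.25),91),((.41,.1,.3),24)]
for f in (0,1):
    for p,a in pts:
        print(f,p,a,manip.solve_ik(p,ori(np.radians(a),flip=f)))
E
```

```text
[-1.362  0.424  1.63  -0.     1.089 -0.019] [[-0.     0.226 -0.974]
 [ 0.001 -0.974 -0.226]
 [-1.    -0.001 -0.   ]]
0 (0.461, -0.2595, 0.16) 12 [-0.535  0.36   1.885 -0.     0.896 -2.315]
0 (0.461, -0.2595, 0.03) 12 [-0.535  0.578  1.938 -0.     0.626 -2.315]
0 (0.461, 0.06, 0.132) 24.5 [ 0.104  0.322  2.038 -0.     0.782 -1.895]
0 (0.484, 0.07, 0.132) 24.5 [ 0.119  0.353  1.987 -0.     0.802 -1.879]
0 (0.574, 0.111, 0.13) 27 [ 0.171  0.476  1.78  -0.     0.885 -1.871]
0 (0.589, 0.137, 0.13) 60 [ 0.209  0.502  1.734 -0.     0.906 -2.409]
0 (0.603, 0.161, 0.128) 85 None
0 (0.605, 0.23, 0.128) 91 None
0 (0.605, 0.23, 0.25) 91 None
0 (0.41, 0.1, 0.3) 24 [ 0.211  0.009  1.96  -0.     1.172 -1.779]
1 (0.461, -0.2595, 0.16) 12 [-0.535  0.36   1.885  0.     0.896  0.826]
1 (0.461, -0.2595, 0.03) 12 [-0.535  0.578  1.938  0.     0.626  0.826]
1 (0.461, 0.06, 0.132) 24.5 [ 0.104  0.322  2.038 -0.     0.782  1.247]
1 (0.484, 0.07, 0.132) 24.5 [ 0.119  0.353  1.987 -0.     0.802  1.262]
1 (0.574, 0.111, 0.13) 27 [0.171 0.476 1.78  0.    0.885 1.27 ]
1 (0.589, 0.137, 0.13) 60 [ 0.209  0.502  1.734 -0.     0.906  0.732]
1 (0.603, 0.161, 0.128) 85 [0.242 0.529 1.69  0.    0.923 0.329]
1 (0.605, 0.23, 0.128) 91 [0.345 0.559 1.635 0.    0.948 0.327]
1 (0.605, 0.23, 0.25) 91 [0.345 0.422 1.549 0.    1.171 0.327]
1 (0.41, 0.1, 0.3) 24 [0.211 0.009 1.96  0.    1.172 1.363]
```

```bash
python3 - <<'E'
from h import *
from rig import manip
import cv2
d={}
def snap(n):
    p=manip.get_position();r=manip.get_ee_rot();c=manip.camera('wrist');c['p']=p;c['r']=r;d[n]=c
    cv2.imwrite(f'pics/{n}.png',c['image'][:,:,::-1])
t0=manip.get_time()
o=ori(np.radians(75),flip=True)
manip.move_to([.57,.07,.24],o);snap('rA');print(manip.get_time()-t0)
manip.servo_line([.50,.09,.24],o,rate=.25);snap('rB');print(manip.get_time()-t0)
manip.move_to([.455,-.285,.17],ori(np.radians(12.),flip=True));snap('bk');print(manip.get_time()-t0)
pickle.dump(d,open('c1.pkl','wb'))
E
```

```text
2.875
3.3667000000000002
4.85
```

View pics/rA.png

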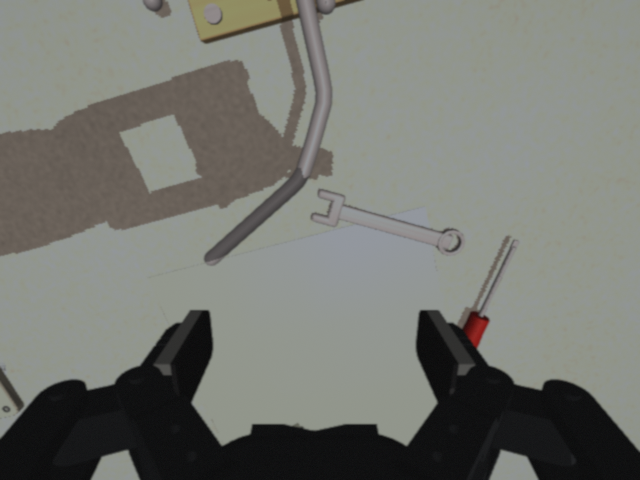

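View pics/rB.png

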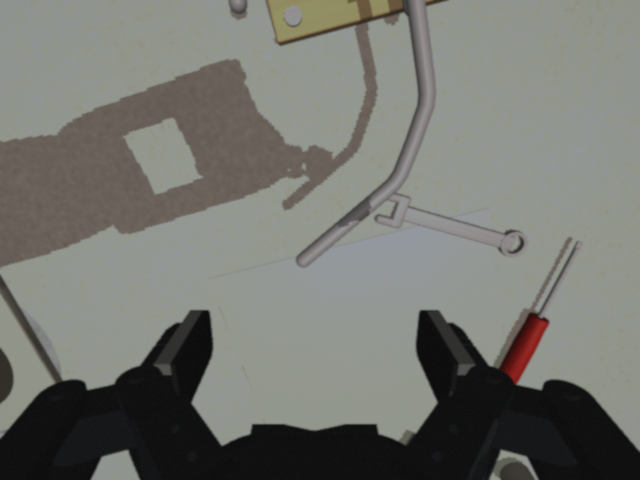

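View pics/bk.png

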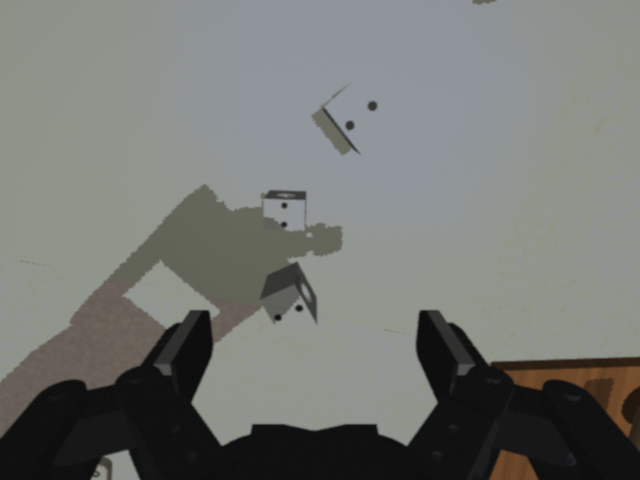

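```bash
python3 - <<'E'
import cv2,numpy as np
A=cv2.imread('pics/rA.png');B=cv2.imread('pics/rB.png');K=cv2.imread('pics/bk.png')
z=lambda m,x,y,w,h,f:cv2.resize(m[y:y+h,x:x+w],None,fx=f,fy=f,interpolation=cv2.INTER_CUBIC)
cv2.imwrite('pics/zAB.png',np.hstack([z(A,195,0,145,280,2.14),z(B,285,0,160,280,2.14)]))
cv2.imwrite('pics/zK.png',z(K,245,180,80,70,8))
E
```

```text
(no output)
```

View pics/zAB.png

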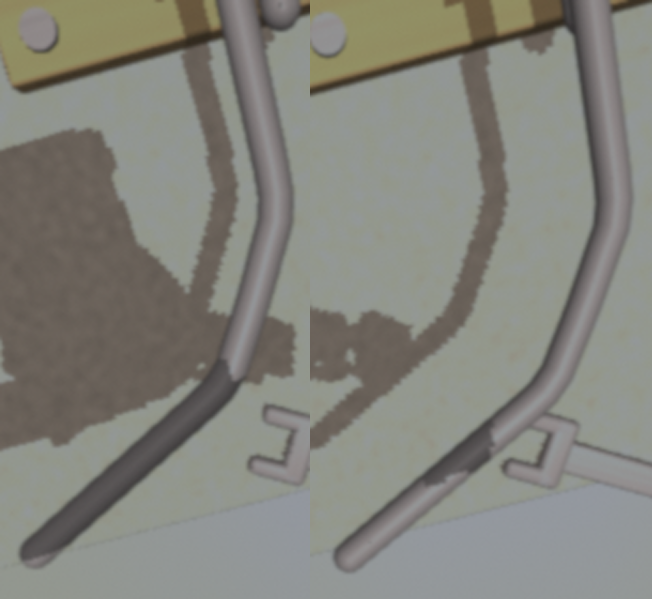

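View pics/zK.png

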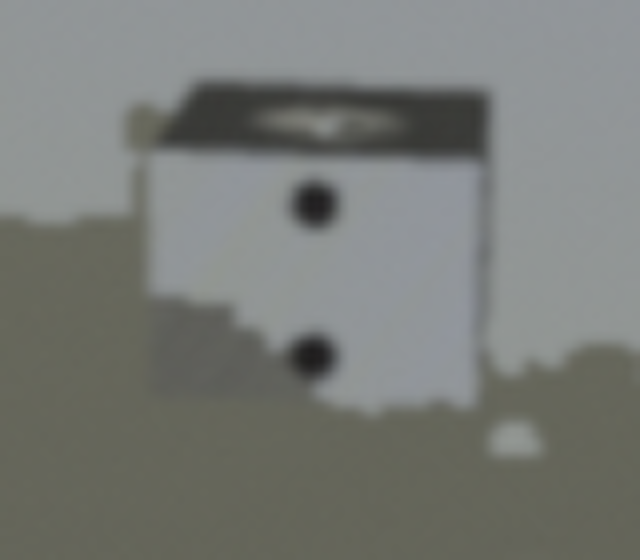

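```bash
python3 - <<'E'
from h import *
np.set_printoptions(precision=4,suppress=True)
d=pickle.load(open('c1.pkl','rb'));d0=pickle.load(open('c0.pkl','rb'))
A=d['rA'];B=d['rB'];K=d['bk']
for n,a,b in [('tip',(38,550),(40,555)),('k1',(229,373),(238,388)),('k2',(275,207),(304,210)),('up',(237,5),(280,5))]:
    ra=ray(A,195+a[0]/2.14,a[1]/2.14);rb=ray(B,285+b[0]/2.14,b[1]/2.14)
    print(n,tri(ra,rb)[0],tri(ra,rb)[1][0],onz(A,195+a[0]/2.14,a[1]/2.14,.126),onz(B,285+b[0]/2.14,b[1]/2.14,.126))
f=lambda u,v:onz(K,245+u/8,180+v/8,.042)
a,b=f(315,205),f(312,356);print(a,b,(a+b)/2,np.degrees(np.arctan2(*(a-b)[1::-1])))
e=f(148,148),f(487,158),f(480,408),f(148,398);print(e,np.mean(e,axis=0),np.degrees(np.arctan2(*(e[0]-e[1])[1::-1]))-90, np.degrees(np.arctan2(*(e[1]-e[2])[1::-1])))
print(K['p'])
E
```

```text
tip [0.4864 0.0706 0.1289] 0.0001911878890470184 [0.4854 0.07   0.126 ] [0.486  0.0694 0.126 ]
k1 [0.5725 0.113  0.1206] 0.0017823045551774467 [0.5734 0.1154 0.126 ] [0.5709 0.1124 0.126 ]
k2 [0.6028 0.1642 0.1265] 0.0005006697158892475 [0.6027 0.1638 0.126 ] [0.6031 0.1647 0.126 ]
up [0.6063 0.2245 0.1221] 0.0009800128207381545 [0.6059 0.2224 0.126 ] [0.6054 0.2246 0.126 ]
[ 0.4683 -0.2568  0.042 ] [ 0.4525 -0.2595  0.042 ] [ 0.4604 -0.2582  0.042 ] 9.527055983843661
(array([ 0.4705, -0.2392,  0.042 ]), array([ 0.4767, -0.273 ,  0.042 ]), array([ 0.4507, -0.2777,  0.042 ]), array([ 0.4445, -0.2436,  0.042 ])) [ 0.4606 -0.2584  0.042 ] 10.42241645550402 10.141367841158594
[ 0.4555 -0.2845  0.1701]
```

```bash
python3 - <<'E'
from h import *
from rig import manip
import cv2
np.set_printoptions(precision=4,suppress=True)
t0=manip.get_time()
o=ori(np.radians(10.2),flip=True)
manip.move_to([.4605,-.2583,.10],o)
manip.command_gripper(.06)
manip.servo_line([.4605,-.2583,.028],o,rate=.12)
print(manip.get_position(),manip.get_contact_force())
manip.command_gripper(.0,60);print(manip.get_width(),manip.get_contact_force(),manip.get_time()-t0)
manip.servo_line([.4605,-.2583,.15],o,rate=.2)
print(manip.get_width(),manip.get_contact_force())
psi=np.radians(26.2);b=np.array([np.cos(psi),np.sin(psi),0])
tip=np.array([.486,.0703,.129])
manip.move_to(tip-b*.045+[0,0,.003],ori(psi,pitch=np.radians(-2.2),flip=True))
p=manip.get_position();r=manip.get_ee_rot();c=manip.camera('wrist');c['p']=p;c['r']=r
cv2.imwrite('pics/pre.png',c['image'][:,:,::-1]);pickle.dump(c,open('c2.pkl','wb'))
cv2.imwrite('pics/preS.png',cv2.resize(manip.camera('scene')['image'][100:260,230:450,::-1],None,fx=3.6,fy=3.6,interpolation=cv2.INTER_CUBIC))
print(p,manip.get_width(),manip.get_contact_force(),manip.get_torque(),manip.get_time()-t0)
E
```

```text
[ 0.4608 -0.2585  0.0283] [ 0.1562  0.3307 -0.3308]
2.7803291010030725e-06 [-0.5327  0.1747  1.0218] 2.125
0.00019286678015665052 [-0.1814 -0.0639 -0.776 ]
[0.4459 0.0499 0.1318] -6.5104851693810755e-06 [ 0.4162 -0.3666  0.2135] [ 0.0328 -0.0663 -0.0598] 4.1667000000000005
```

View pics/pre.png

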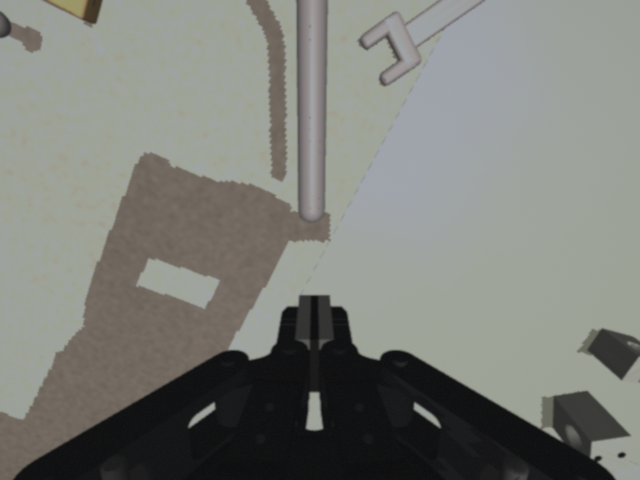

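View pics/preS.png

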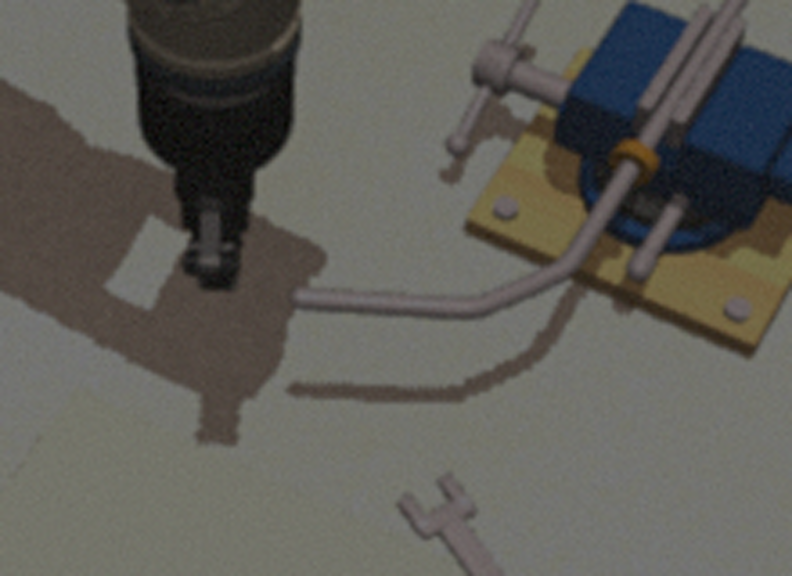

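```bash
python3 - <<'E'
from h import *
from rig import manip
import cv2
c=manip.camera('top');m=c['image'][:,:,::-1];cv2.imwrite('pics/t2.png',cv2.resize(m[180:400,350:550],None,fx=2.7,fy=2.7,interpolation=cv2.INTER_CUBIC))
c=manip.camera('scene');m=c['image'][:,:,::-1];cv2.imwrite('pics/s2.png',cv2.resize(m[260:420,120:330],None,fx=3.5,fy=3.5,interpolation=cv2.INTER_CUBIC));print(manip.get_time())
E
```

```text
9.2667
```

View pics/t2.png

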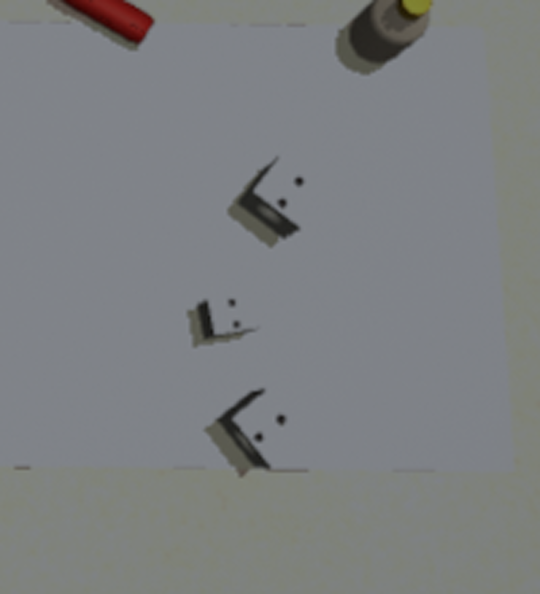

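View pics/s2.png

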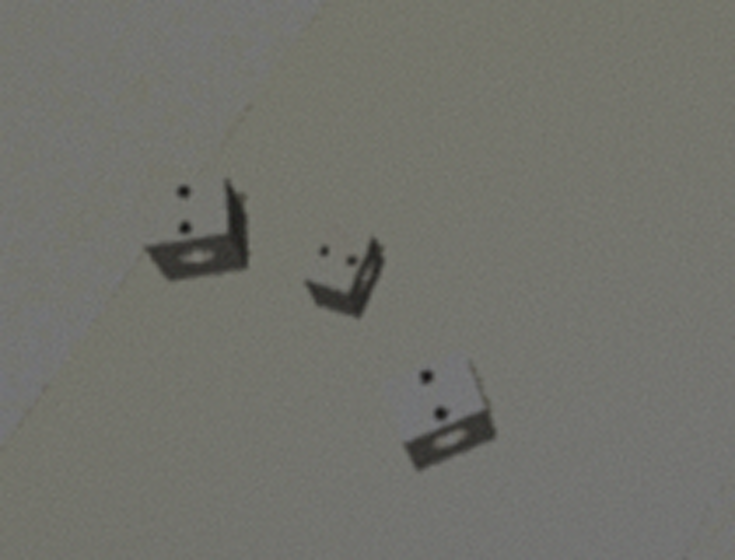

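```bash
python3 - <<'E'
from h import *
from rig import manip
import cv2
d=pickle.load(open('c0.pkl','rb'))
def proj(c,P):
    T=np.linalg.inv(np.array(c['cam_to_world']));q=T[:3,:3]@P+T[:3,3];return c['cx']+c['fx']*q[0]/q[2],c['cy']+c['fy']*q[1]/q[2]
p=np.array(manip.get_position());X=R.from_rotvec(manip.get_ee_rot()).as_matrix()
for k in (0,.003,.022): print(k,[proj(d[n],p+X[:,0]*k) for n in ('scene','top')])
c=manip.camera('wrist')['image'][:,:,::-1]
cv2.imwrite('pics/f.png',cv2.resize(c[270:480,200:430],None,fx=2.8,fy=2.8))
m=manip.camera('scene')['image'][120:220,250:330,::-1];m2=manip.camera('top')['image'][220:320,240:320,::-1]
cv2.imwrite('pics/f2.png',cv2.resize(np.hstack([m,m2]),None,fx=5,fy=5,interpolation=cv2.INTER_CUBIC))
E
```

```text
0 [(np.float64(289.95234691047773), np.float64(181.66803272529415)), (np.float64(274.69831329012976), np.float64(297.5276931610558))]
0.003 [(np.float64(289.96664064523617), np.float64(182.5688293268882)), (np.float64(274.84490698177865), np.float64(297.72564160632544))]
0.022 [(np.float64(290.05560083645366), np.float64(188.1751344165183)), (np.float64(275.7536939384049), np.float64(298.9527951292497))]
```

View pics/f2.png

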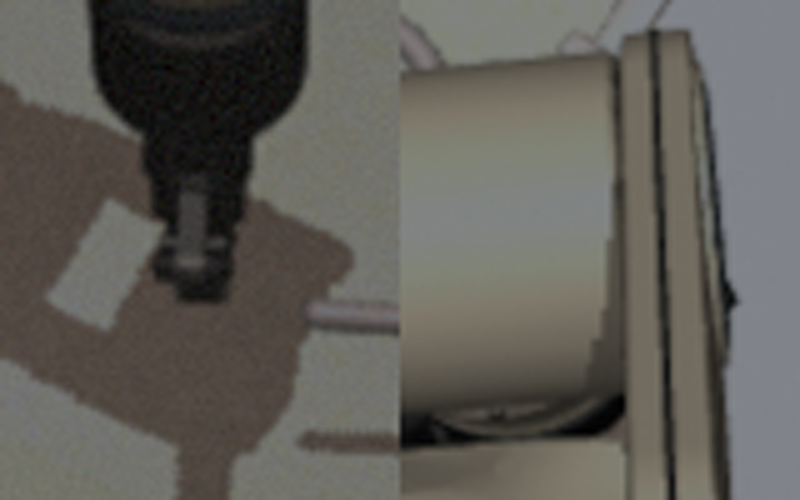

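View pics/f.png

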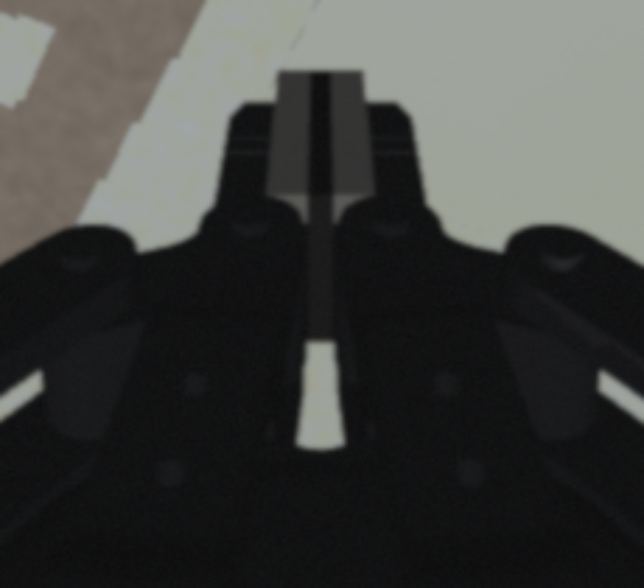

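```bash
python3 - <<'E'
from h import *
from rig import manip
import cv2
d=pickle.load(open('c0.pkl','rb'))
q=onz(d['top'],360,310,0);print(q)
o=ori(np.radians(10.2),flip=True)
psi=np.radians(26.2);b=np.array([np.cos(psi),np.sin(psi),0])
t0=manip.get_time()
manip.move_to([q[0],q[1],.06],o)
f0=np.array(manip.get_contact_force());print(manip.get_time()-t0,f0)
z=.06
while z>.0:
    z-=.003
    manip.servo_line([q[0],q[1],z],o,rate=.05)
    f=np.array(manip.get_contact_force())-f0
    if f[2]>3: break
print(z,manip.get_position(),f,manip.get_time()-t0)
cv2.imwrite('pics/w3.png',manip.camera('wrist')['image'][:,:,::-1])
m=manip.camera('scene')['image'][:,:,::-1];cv2.imwrite('pics/s3.png',m)
E
```

```text
[ 0.4339735  -0.11337872  0.        ]
0.75 [-0.3802211   1.12578458  0.01607544]
-1.9949319973733282e-17 [ 4.33838921e-01 -1.13326416e-01 -1.75015634e-04] [ 0.23687065 -1.01893025  0.10681209] 5.75
```

View pics/w3.png

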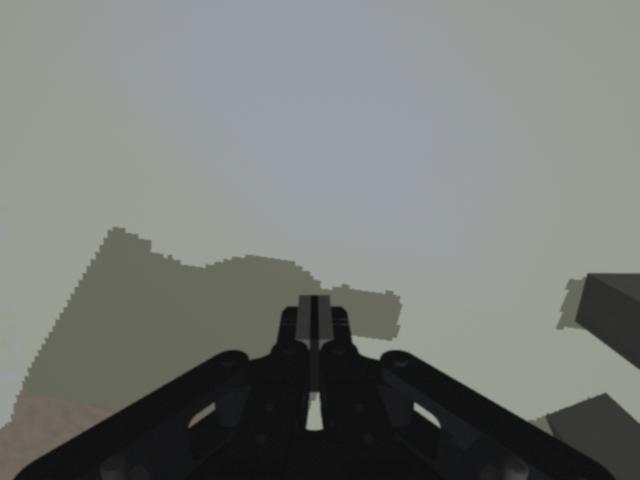

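View pics/s3.png

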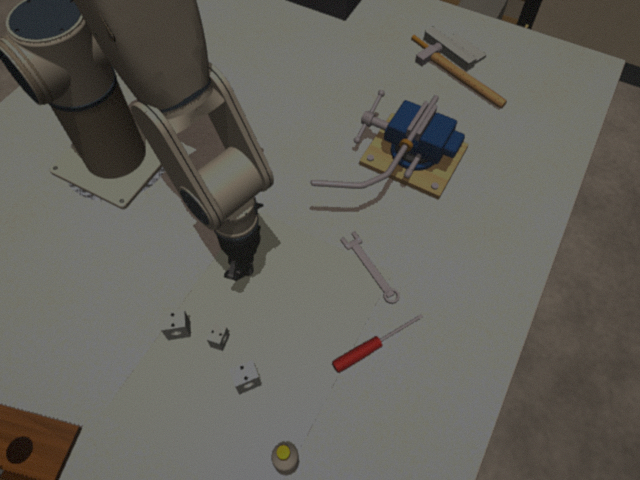

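```bash
python3 - <<'E'
from h import *
from rig import manip
o=ori(np.radians(10.2),flip=True)
t0=manip.get_time()
q=[.434,-.1134];f0=np.array(manip.get_contact_force())
z=.0
while z>-.045:
    z-=.003
    manip.servo_line([q[0],q[1],z],o,rate=.08)
    f=np.array(manip.get_contact_force())-f0
    if f[2]>2.5: break
p=manip.get_position();print(z,p,f,manip.get_time()-t0,manip.get_time())
manip.servo_line([q[0],q[1],z+.02],o,rate=.2)
E
```

```text
-0.015 [ 0.4343106  -0.11349166 -0.01483281] [-0.24841074  0.30788248  4.20143095] 1.25 16.5167
```

```bash
cat >> h.py <<'E'
G=0.037
def tcp(P,o):  # TCP for bore centre P
    return np.array(P)+R.from_rotvec(o).as_matrix()[:,0]*G
def bore(p,r): return np.array(p)-R.from_rotvec(r).as_matrix()[:,0]*G
E
python3 - <<'E'
from h import *
from rig import manip
import cv2
np.set_printoptions(precision=4,suppress=True)
t0=manip.get_time()
o=ori(np.radians(10.2),flip=True)
manip.command_gripper(.065)
manip.move_to([.4605,-.2583,.05],o)
manip.servo_line([.4605,-.2583,-.012],o,rate=.1)
print(manip.get_position(),manip.get_contact_force())
manip.command_gripper(.0,60);print(manip.get_width(),manip.get_contact_force(),manip.get_time()-t0)
manip.servo_line([.4605,-.2583,.11],o,rate=.25)
print(manip.get_width(),manip.get_contact_force(),manip.get_time()-t0)
cv2.imwrite('pics/w4.png',manip.camera('wrist')['image'][:,:,::-1])
E
```

```text
[ 0.4607 -0.2581 -0.012 ] [-0.4052 -0.4004 -0.9253]
0.033469369687704344 [-0.3354 -0.4055  5.774 ] 2.4499999999999993
0.03361819725854581 [-1.0375 -1.1202 -1.3802] 3.0915999999999997
```

View pics/w4.png

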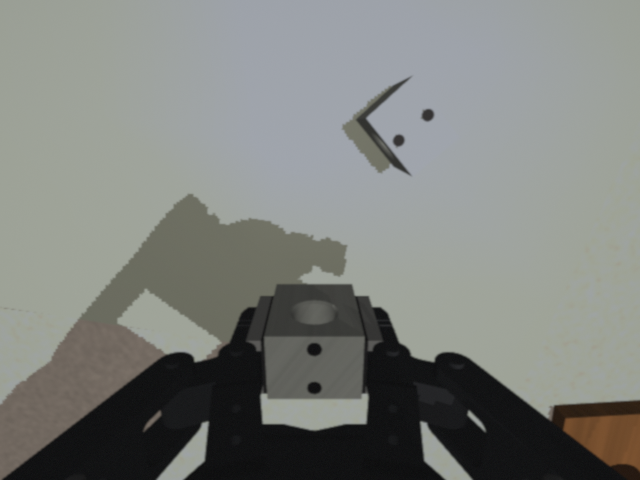

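```bash
cat > cl.py <<'E'
from h import *
import cv2
from scipy.ndimage import map_coordinates,gaussian_filter1d
np.set_printoptions(precision=4,suppress=True)
d=pickle.load(open('c1.pkl','rb'))
pl={'rA':[(38,550),(229,373),(275,207),(237,5)],'rB':[(40,555),(238,388),(304,210),(280,5)]}
off={'rA':195,'rB':285}
out={}
for n in pl:
    im=d[n]['image'].astype(float)
    p=np.array(pl[n])/2.14+[off[n],0]
    L=np.r_[0,np.cumsum(np.linalg.norm(np.diff(p,axis=0),axis=1))]
    res=[]
    for s in np.arange(2,L[-1]-3,4):
        c=np.array([np.interp(s,L,p[:,i]) for i in (0,1)])
        t=np.array([np.interp(s+6,L,p[:,i])-np.interp(s-6,L,p[:,i]) for i in (0,1)]);t/=np.linalg.norm(t)
        m=np.array([-t[1],t[0]]);u=np.arange(-13,13.01,.25)
        prof=sum(np.array([map_coordinates(im[:,:,k],[c[1]+u*m[1]+j*t[1],c[0]+u*m[0]+j*t[0]],order=1) for k in range(3)]) for j in (-1,0,1))
        g=np.abs(gaussian_filter1d(prof,3,axis=1,order=1)).sum(0)
        # pair of edges with separation ~ expected width
        best=None
        for i in range(len(u)):
            for j in range(i+1,len(u)):
                w=u[j]-u[i]
                if 11<w<19:
                    sc=min(g[i],g[j])+.2*(g[i]+g[j])
                    if best is None or sc>best[0]: best=(sc,u[i],u[j])
        a=(best[1]+best[2])/2;q=c+a*m
        z=.126
        for _ in range(3):
            P=onz(d[n],*q,z); z=.124+.005*(.6045-P[0])/.1185
        res.append([*P,best[2]-best[1],a])
    out[n]=np.array(res);print(n);print(out[n][:, [0,1,3,4]])
pickle.dump(out,open('cl.pkl','wb'))
E
python3 cl.py
```

```text
rA
[[ 0.488   0.0717 15.75   -0.125 ]
 [ 0.491   0.0734 15.     -0.25  ]
 [ 0.494   0.075  14.75   -0.375 ]
 [ 0.4971  0.0763 15.25   -0.125 ]
 [ 0.5001  0.0778 15.      0.    ]
 [ 0.5031  0.0792 15.25    0.125 ]
 [ 0.506   0.0807 15.25    0.125 ]
 [ 0.509   0.0821 15.      0.25  ]
 [ 0.512   0.0836 15.25    0.375 ]
 [ 0.5149  0.0851 15.25    0.375 ]
 [ 0.5178  0.0865 15.25    0.375 ]
 [ 0.5208  0.0878 15.25    0.625 ]
 [ 0.5237  0.0894 15.5     0.5   ]
 [ 0.5266  0.0908 15.25    0.625 ]
 [ 0.5295  0.0921 15.25    0.875 ]
 [ 0.5324  0.0936 15.25    0.875 ]
 [ 0.5352  0.0951 15.5     0.75  ]
 [ 0.5382  0.0963 15.75    1.125 ]
 [ 0.541   0.0977 15.25    1.125 ]
 [ 0.5438  0.0992 15.75    1.125 ]
 [ 0.5467  0.1004 15.5     1.5   ]
 [ 0.5494  0.102  15.5     1.25  ]
 [ 0.5522  0.1033 15.75    1.375 ]
 [ 0.5551  0.1045 15.75    1.625 ]
 [ 0.5578  0.106  15.5     1.5   ]
 [ 0.5606  0.1074 15.75    1.625 ]
 [ 0.5633  0.1088 15.75    1.625 ]
 [ 0.566   0.1102 16.      1.5   ]
 [ 0.5679  0.1132 18.75   -0.875 ]
 [ 0.5709  0.114  16.5     0.    ]
 [ 0.5755  0.1134 11.25    3.875 ]
 [ 0.5743  0
[... 3457 characters left out ...]
 [ 0.6046  0.1754 18.5     0.75  ]
 [ 0.6048  0.178  18.5     0.75  ]
 [ 0.6048  0.1806 18.75    0.625 ]
 [ 0.6049  0.1832 18.75    0.625 ]
 [ 0.6049  0.1858 18.5     0.5   ]
 [ 0.6051  0.1884 18.75    0.625 ]
 [ 0.605   0.1909 18.75    0.375 ]
 [ 0.6051  0.1935 18.75    0.375 ]
 [ 0.6052  0.196  18.75    0.375 ]
 [ 0.6053  0.1985 18.75    0.375 ]
 [ 0.6052  0.201  18.75    0.125 ]
 [ 0.6055  0.2034 18.75    0.375 ]
 [ 0.6054  0.2059 18.75    0.125 ]
 [ 0.6055  0.2083 18.75    0.125 ]
 [ 0.6056  0.2107 18.75    0.125 ]
 [ 0.6057  0.2131 18.75    0.125 ]
 [ 0.6056  0.2155 18.75   -0.125 ]
 [ 0.6057  0.2179 18.75   -0.125 ]
 [ 0.6065  0.2202 17.      1.    ]
 [ 0.6062  0.2226 15.25    0.375 ]]
```

```bash
cat > path.py <<'E'
from h import *
from scipy.interpolate import interp1d
z=lambda x:.124+.005*(.6045-x)/.1185
# straight legs + kinks, from averaged wrist views
P=np.array([(.4810,.0680),(.4879,.07155),(.5257,.0900),(.5557,.10465),(.5645,.1093),(.5688,.1118),(.5712,.1137),(.5737,.1160),(.5767,.1202),(.5877,.1371),(.5980,.1537),(.6005,.1582),(.6018,.1606),(.6027,.1632),(.6034,.1660),(.6039,.1685),(.6044,.1737),(.6050,.1910),(.6056,.2130),(.6067,.2480)])
a=P[1]-P[0];a=np.array([np.cos(np.radians(26.2)),np.sin(np.radians(26.2))])
P=np.vstack([P[0]-.06*a,P])
L=np.r_[0,np.cumsum(np.linalg.norm(np.diff(P,axis=0),axis=1))]-.06   # s=0 at tip end
cen=interp1d(L,P,axis=0,fill_value='extrapolate')
def pose(s):
    """bore centre & direction yaw,pitch when block middle is at arc s"""
    q=np.linspace(-.013,.013,27);C=cen(s+q)
    m=C.mean(0); t=np.polyfit(q,C,1)[0]
    # local position: mid-range lateral offset
    psi=np.arctan2(t[1],t[0]);n=np.array([-np.sin(psi),np.cos(psi)])
    lat=(C-m)@n; c=m+n*(lat.max()+lat.min())/2
    # pitch from plane tilt
    pit=np.arctan(-.005/.1185*np.cos(psi))
    return np.array([*c,z(c[0])]),psi,pit
if __name__=='__main__':
    np.set_printoptions(precision=4,suppress=True)
    print(L)
    for s in np.arange(-.02,.25,.01):
        p,a,b=pose(s);q=np.linspace(-.013,.013,27);C=cen(s+q);n=np.array([-np.sin(a),np.cos(a)]);l=(C-p[:2])@n
        print(round(s,3),p,np.degrees([a,b]),round(np.abs(l).max()*1e3,2))
E
python3 path.py
python3 - <<'E'
from path import *
from rig import manip
import cv2
np.set_printoptions(precision=4,suppress=True)
t0=manip.get_time()
p,psi,pit=pose(-.045);o=ori(psi,pit,flip=True)
manip.move_to(tcp(p,o),o)
p,psi,pit=pose(-.022);o=ori(psi,pit,flip=True)
manip.servo_line(tcp(p,o),o,rate=.1)
pp=manip.get_position();r=manip.get_ee_rot();c=manip.camera('wrist');c['p']=pp;c['r']=r;pickle.dump(c,open('c3.pkl','wb'))
print(bore(pp,r),p,manip.get_time()-t0,manip.get_time())
for _ in range(4): print(manip.get_contact_force(),manip.get_torque())
w=c['image'][:,:,::-1];cv2.imwrite('pics/w5.png',cv2.resize(w[200:420,214:414],None,fx=2.7,fy=2.7,interpolation=cv2.INTER_CUBIC))
m=manip.camera('scene')['image'][130:230,260:400,::-1];cv2.imwrite('pics/s5.png',cv2.resize(m,None,fx=5.5,fy=5.5,interpolation=cv2.INTER_CUBIC))
E
```

```text
[-0.06    0.      0.0078  0.0498  0.0832  0.0932  0.0981  0.1012  0.1046
  0.1098  0.1299  0.1495  0.1546  0.1573  0.1601  0.163   0.1655  0.1707
  0.1881  0.2101  0.2451]
-0.02 [0.4631 0.0592 0.13  ] [26.2    -2.1681] 0.0
-0.01 [0.472  0.0636 0.1296] [26.2463 -2.1673] 0.03
0.0 [0.481  0.068  0.1292] [26.5724 -2.1612] 0.04
0.01 [0.4899 0.0725 0.1288] [26.4256 -2.1639] 0.05
0.02 [0.4989 0.0769 0.1285] [26.0241 -2.1714] 0.01
0.03 [0.5079 0.0813 0.1281] [26.0168 -2.1715] 0.0
0.04 [0.5169 0.0857 0.1277] [26.0173 -2.1715] 0.0
0.05 [0.5259 0.0901 0.1273] [26.0224 -2.1714] 0.0
0.06 [0.5348 0.0945 0.1269] [26.0273 -2.1713] 0.0
0.07 [0.5438 0.0989 0.1266] [26.0278 -2.1713] 0.0
0.08 [0.5528 0.1033 0.1262] [26.6207 -2.1602] 0.1
0.09 [0.5615 0.1082 0.1258] [29.2499 -2.1083] 0.49
0.1 [0.5695 0.1139 0.1255] [39.726  -1.8587] 1.22
0.11 [0.5763 0.1209 0.1252] [52.782  -1.4619] 0.89
0.12 [0.5822 0.1288 0.1249] [56.9007 -1.32  ] 0.06
0.13 [0.5877 0.1372 0.1247] [57.5664 -1.2964] 0.07
0.14 [0.593  0.1457 0.1245] [58.2944 -1.2703] 0.08
0.15 [0.5977 0.1544 0.1243] [61.2509 -1.1626] 0.61
0.16 [0.6016 0.1635 0.1241] [72.1265 -0.7419] 1.11
0.17 [0.6037 0.173  0.124 ] [83.9531 -0.2547] 0.69
0.18 [0.6046 0.183  0.124 ] [87.8268 -0.0917] 0.11
0.19 [0.605  0.1929 0.124 ] [88.2713 -0.0729] 0.02
0.2 [0.6053 0.2029 0.124 ] [88.4236 -0.0665] 0.01
0.21 [0.6056 0.2129 0.124 ] [88.3196 -0.0709] 0.01
0.22 [0.6059 0.2229 0.1239] [88.211  -0.0755] 0.01
0.23 [0.6062 0.2329 0.1239] [88.1999 -0.0759] 0.0
0.24 [0.6065 0.2429 0.1239] [88.1999 -0.0759] 0.0
[0.4617 0.0578 0.1299] [0.4613 0.0583 0.13  ] 1.6083999999999996 21.5167
[-0.4923  0.6447 -1.2523] [-0.0181 -0.0316 -0.0767]
[-0.4923  0.6447 -1.2523] [-0.0181 -0.0316 -0.0767]
[-0.4923  0.6447 -1.2523] [-0.0181 -0.0316 -0.0767]
[-0.4923  0.6447 -1.2523] [-0.0181 -0.0316 -0.0767]
```

View pics/w5.png

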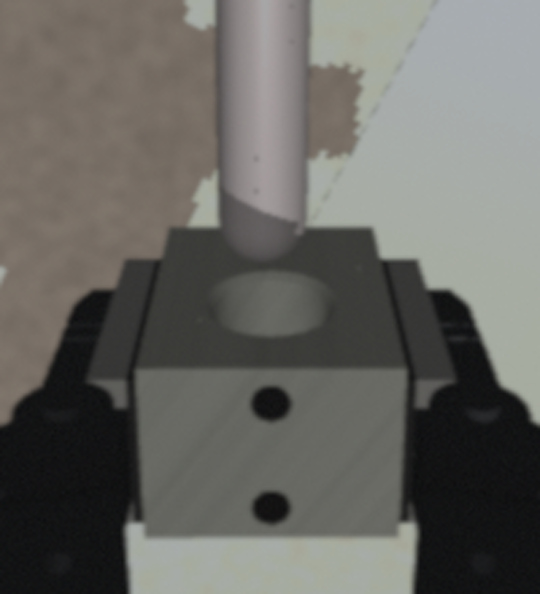

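View pics/s5.png

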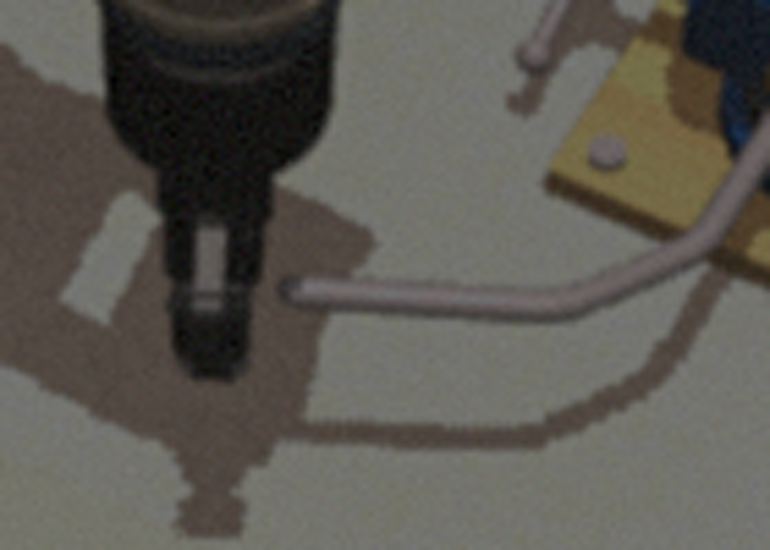

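```bash
cat > step.py <<'E'
from path import *
from rig import manip
import json,os
np.set_printoptions(precision=2,suppress=True)
F0=np.array([-.45,.3,-1.2])
st=json.load(open('st.json')) if os.path.exists('st.json') else dict(s=-.022,n=.0005,z=0.,dy=0.)
def frame(psi,pit):
    B=R.from_euler('ZYX',[psi,-pit,0]).as_matrix();return B
def goto(s,rate=.04):
    p,psi,pit=pose(s);B=frame(psi,pit)
    P=p+B[:,1]*st['n']+B[:,2]*st['z'];o=ori(psi+st['dy'],pit,flip=True)
    manip.servo_line(tcp(P,o),o,rate=rate)
    f=B.T@(np.array(manip.get_contact_force())-F0);m=B.T@np.array(manip.get_torque())
    e=B.T@(bore(manip.get_position(),manip.get_ee_rot())-P)*1e3
    st['s']=s
    return f,m,e
def run(send,ds=.004,gain=.00015,fmax=7,amax=5,rate=.04):
    t0=manip.get_time()
    while st['s']<send-1e-6:
        f,m,e=goto(min(st['s']+ds,send),rate)
        print('s%.3f t%.2f n%.2f z%.2f'%(st['s'],manip.get_time(),st['n']*1e3,st['z']*1e3),'f',f,'m',m,'e',e)
        for k,i in (('n',1),('z',2)):
            if abs(f[i])>1.2: st[k]+=float(np.clip(gain*f[i],-.0008,.0008))
        if max(abs(f[1]),abs(f[2]))>fmax or -f[0]>amax: print('STOP');break
    json.dump(st,open('st.json','w'))
E
python3 - <<'E'
from step import *
run(.02)
E
```

```text
s-0.018 t21.82 n0.50 z0.00 f [-0.66 -0.49  0.1 ] m [0.05 0.01 0.06] e [ 0.07 -0.    0.06]
s-0.014 t22.07 n0.50 z0.00 f [-0.23  0.24  1.12] m [-0.03  0.01  0.02] e [ 0.33 -0.    0.07]
s-0.010 t22.32 n0.50 z0.00 f [ 0.89 -0.24 -0.15] m [ 0.06 -0.05 -0.03] e [ 0.32 -0.03  0.03]
s-0.006 t22.57 n0.50 z0.00 f [ 0.65 -0.41  0.87] m [ 0.01 -0.02  0.05] e [ 0.29 -0.04  0.01]
s-0.002 t22.82 n0.50 z0.00 f [ 0.47 -0.05  0.19] m [0.07 0.01 0.02] e [ 0.29 -0.04  0.02]
s0.002 t23.07 n0.50 z0.00 f [0.2  0.02 0.17] m [-0.05 -0.11 -0.06] e [ 0.32 -0.06  0.04]
s0.006 t23.32 n0.50 z0.00 f [ 0.08 -0.79 -0.27] m [ 0.   -0.01  0.01] e [ 0.3  -0.01  0.03]
s0.010 t23.57 n0.50 z0.00 f [ 0.46 -0.46 -0.03] m [-0.03 -0.   -0.03] e [ 0.29 -0.04  0.02]
s0.014 t23.82 n0.50 z0.00 f [ 0.94 -1.29 -0.34] m [ 0.02 -0.03 -0.03] e [ 0.28 -0.03  0.03]
s0.018 t24.07 n0.31 z0.00 f [ 0.65 -0.4   0.21] m [ 0.02 -0.   -0.03] e [ 0.28 -0.02  0.03]
s0.020 t24.32 n0.31 z0.00 f [-0.65  0.01  0.76] m [ 0.02 -0.03 -0.05] e [ 0.12 -0.    0.02]
```

```bash
cat >> step.py <<'E'
def look(n):
    import cv2
    w=manip.camera('wrist')['image'][:,:,::-1];cv2.imwrite('pics/'+n,cv2.resize(w[200:420,214:414],None,fx=2.7,fy=2.7,interpolation=cv2.INTER_CUBIC))
E
python3 - <<'E'
from step import *
run(.075,ds=.006,rate=.05)
look('w6.png')
E
```

```text
s0.026 t24.58 n0.31 z0.00 f [-0.24 -0.51 -0.68] m [-0.06 -0.05 -0.02] e [ 0.46 -0.06  0.03]
s0.032 t24.85 n0.31 z0.00 f [ 0.16 -0.12  0.36] m [ 0.04 -0.02 -0.01] e [ 0.42 -0.04  0.01]
s0.038 t25.12 n0.31 z0.00 f [ 0.74 -1.05  0.38] m [-0.   -0.02  0.01] e [ 0.38 -0.05  0.02]
s0.044 t25.38 n0.31 z0.00 f [-0.08  0.06  0.12] m [-0.   -0.03  0.01] e [ 0.4  -0.03  0.04]
s0.050 t25.65 n0.31 z0.00 f [0.56 0.77 0.25] m [-0.03  0.01 -0.  ] e [ 0.39 -0.03  0.03]
s0.056 t25.92 n0.31 z0.00 f [ 0.66 -0.43  0.36] m [-0.04 -0.03 -0.04] e [ 0.4  -0.01  0.03]
s0.062 t26.18 n0.31 z0.00 f [ 0.55 -0.21 -0.09] m [-0.06  0.   -0.01] e [ 0.38 -0.02  0.04]
s0.068 t26.45 n0.31 z0.00 f [-0.19 -0.22  0.09] m [-0.    0.    0.04] e [ 0.38 -0.03  0.05]
s0.074 t26.72 n0.31 z0.00 f [ 0.2  -1.27  0.55] m [ 0.02 -0.08  0.01] e [ 0.4  -0.02  0.06]
s0.075 t26.97 n0.12 z0.00 f [ 0.15 -0.67 -0.38] m [ 0.01 -0.02  0.01] e [-0.02 -0.02  0.01]
```

View pics/w6.png

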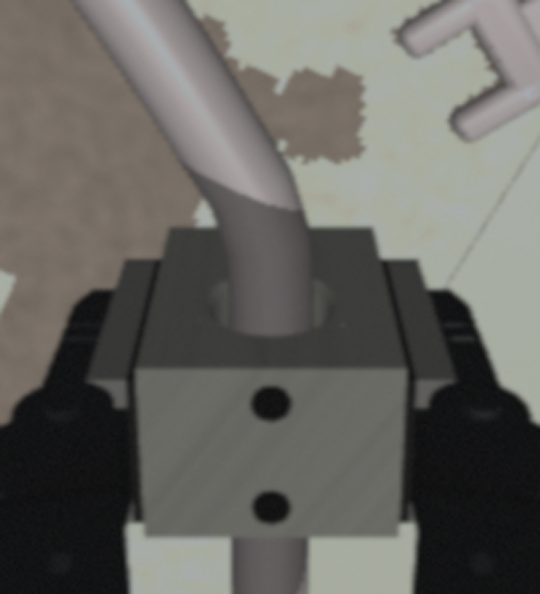

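```bash
sed -i 's/abs(f\[i\])>1.2/abs(f[i])>1.8/' step.py; python3 - <<'E'
from step import *
run(.125,ds=.003,gain=.0002,fmax=5,amax=5)
look('w7.png')
E
```

```text
s0.078 t27.27 n0.12 z0.00 f [-0.61  0.72  0.29] m [ 0.01 -0.04  0.04] e [ 0.25 -0.02  0.04]
s0.081 t27.52 n0.12 z0.00 f [ 1.39 -0.39  0.5 ] m [ 0.   -0.04 -0.01] e [ 0.24 -0.02  0.01]
s0.084 t27.77 n0.12 z0.00 f [ 0.76 -1.25 -0.49] m [-0.   -0.03 -0.02] e [ 0.23 -0.03  0.01]
s0.087 t28.02 n0.12 z0.00 f [ 0.3   0.49 -0.18] m [ 0.01 -0.    0.07] e [ 0.22 -0.02  0.01]
s0.090 t28.27 n0.12 z0.00 f [ 0.69 -0.39 -0.06] m [-0.03 -0.03  0.01] e [ 0.08  0.03 -0.  ]
s0.093 t28.52 n0.12 z0.00 f [ 0.52  0.04 -0.16] m [-0.05  0.03  0.04] e [-0.01  0.03  0.  ]
s0.096 t28.77 n0.12 z0.00 f [ 0.58 -0.54  0.97] m [-0.01 -0.03  0.  ] e [-0.04  0.04 -0.02]
s0.099 t29.02 n0.12 z0.00 f [-0.74 -0.08  0.17] m [ 0.   -0.02  0.02] e [-0.09  0.02  0.02]
s0.102 t29.27 n0.12 z0.00 f [-0.04 -0.67 -0.65] m [ 0.01 -0.03 -0.01] e [-0.11  0.03 -0.01]
s0.105 t29.52 n0.12 z0.00 f [-0.27 -0.18  0.49] m [ 0.08 -0.02 -0.  ] e [-0.12  0.06 -0.04]
s0.108 t29.77 n0.12 z0.00 f [-0.38 -1.18  0.71] m [ 0.   -0.07  0.02] e [-0.09  0.03  0.  ]
s0.111 t30.02 n0.12 z0.00 f [ 0.82 -0.34 -0.08] m [-0.02 -0.02  0.01] e [-0.09  0.02  0.  ]
s0.114 t30.27 n0.12 z0.00 f [ 0.21 -0.49  0.47] m [ 0.01 -0.    0.01] e [-0.06  0.04 -0.01]
s0.117 t30.52 n0.12 z0.00 f [0.68 0.5  0.35] m [-0.04 -0.04  0.01] e [ 0.12 -0.03  0.01]
s0.120 t30.77 n0.12 z0.00 f [-0.59  0.16  0.19] m [ 0.03 -0.07 -0.04] e [ 0.19 -0.02  0.01]
s0.123 t31.02 n0.12 z0.00 f [-1.23 -0.73 -0.24] m [ 0.05 -0.06  0.03] e [0.21 0.02 0.01]
s0.125 t31.27 n0.12 z0.00 f [-0.43 -0.94  0.48] m [ 0.03 -0.01 -0.02] e [ 0.12  0.01 -0.  ]
```

View pics/w7.png

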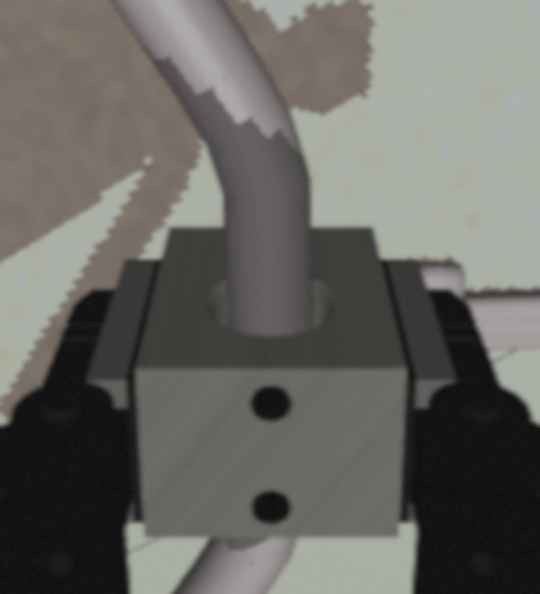

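Perfectly centred, and no force felt. On through the second kink.

```bash
python3 - <<'E'
from step import *
run(.185,ds=.003,gain=.0002,fmax=5,amax=5)
look('w8.png')
E
```

```text
s0.128 t31.57 n0.12 z0.00 f [-0.21  0.04  0.37] m [ 0.05 -0.06  0.  ] e [ 0.2  -0.04  0.03]
s0.131 t31.82 n0.12 z0.00 f [-0.33 -0.97  0.01] m [-0.01 -0.04  0.04] e [ 0.2  -0.04 -0.  ]
s0.134 t32.07 n0.12 z0.00 f [ 0.12 -0.79  0.12] m [ 0.03  0.01 -0.02] e [ 0.22 -0.05  0.05]
s0.137 t32.32 n0.12 z0.00 f [ 0.16 -1.01  0.43] m [-0.03 -0.05 -0.02] e [ 0.19 -0.03  0.02]
s0.140 t32.57 n0.12 z0.00 f [ 0.11 -1.43  0.07] m [ 0.02 -0.02 -0.  ] e [ 0.18 -0.02  0.02]
s0.143 t32.82 n0.12 z0.00 f [-0.69 -0.16 -0.05] m [ 0.02 -0.1  -0.03] e [ 0.18 -0.01  0.  ]
s0.146 t33.07 n0.12 z0.00 f [ 0.01 -0.88 -0.32] m [-0.03  0.   -0.01] e [ 0.18 -0.02  0.  ]
s0.149 t33.32 n0.12 z0.00 f [-0.62  0.21 -0.17] m [-0.02 -0.06 -0.  ] e [0.09 0.01 0.01]
s0.152 t33.57 n0.12 z0.00 f [ 0.14 -0.81 -0.44] m [-0.01  0.04 -0.02] e [-0.01 -0.01  0.02]
s0.155 t33.82 n0.12 z0.00 f [-0.16 -0.37 -0.37] m [-0.02 -0.03  0.01] e [-0.06 -0.    0.03]
s0.158 t34.07 n0.12 z0.00 f [ 0.16 -0.04  1.23] m [ 0.07  0.05 -0.01] e [-0.11  0.03 -0.01]
s0.161 t34.32 n0.12 z0.00 f [-0.03 -0.14  1.1 ] m [-0.   -0.03 -0.  ] e [-0.1   0.04 -0.  ]
s0.164 t34.57 n0.12 z0.00 f [ 0.74 -0.48  0.63] m [ 0.03 -0.04 -0.  ] e [-0.07  0.03  0.  ]
s0.167 t34.82 n0.12 z0.00 f [-0.76 -0.75  0.  ] m [-0.    0.02 -0.01] e [-0.1   0.04 -0.03]
s0.170 t35.07 n0.12 z0.00 f [-0.06 -1.13  0.23] m [0.06 0.02 0.01] e [-0.08  0.01  0.01]
s0.173 t35.32 n0.12 z0.00 f [ 0.14 -0.87  0.93] m [-0.01  0.07  0.03] e [-0.08 -0.    0.01]
s0.176 t35.57 n0.12 z0.00 f [-0.7  -0.94  0.44] m [-0.01 -0.01 -0.03] e [ 0.05  0.   -0.01]
s0.179 t35.82 n0.12 z0.00 f [ 0.24 -0.76  0.29] m [0.02 0.01 0.01] e [ 0.15 -0.01  0.  ]
s0.182 t36.07 n0.12 z0.00 f [-0.59 -0.06  0.92] m [ 0.03 -0.   -0.01] e [ 0.18 -0.01 -0.  ]
s0.185 t36.32 n0.12 z0.00 f [ 0.36 -0.27 -0.51] m [ 0.03 -0.05  0.01] e [ 0.2  -0.01  0.02]
```

View pics/w8.png

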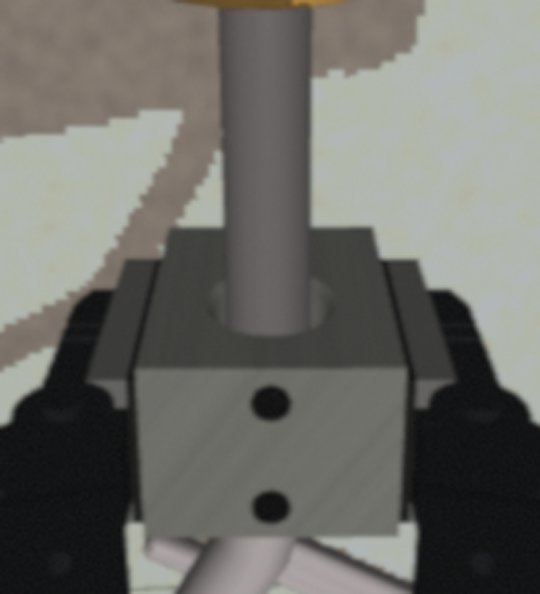

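```bash
python3 - <<'E'
from step import *
run(.217,ds=.006,rate=.05)
# lower onto rod
for i in range(12):
    st['z']-=.0004
    f,m,e=goto(st['s'])
    if f[2]>1.8: break
print('z',st['z'],f,e,manip.get_time())
while st['s']<.24:
    f,m,e=goto(st['s']+.001)
    print('s%.4f t%.2f'%(st['s'],manip.get_time()),f,m[1],e)
    if f[0]<-3: break
json.dump(st,open('st.json','w'))
E
```

```text
s0.191 t36.63 n0.12 z0.00 f [ 0.29 -0.54  0.77] m [-0.01 -0.01  0.09] e [ 0.39 -0.03  0.02]
s0.197 t36.90 n0.12 z0.00 f [ 0.07 -0.96  0.83] m [-0.01  0.03 -0.01] e [ 0.36 -0.02  0.02]
s0.203 t37.17 n0.12 z0.00 f [-0.15 -0.04  0.32] m [ 0.03 -0.    0.02] e [ 0.32 -0.02  0.02]
s0.209 t37.43 n0.12 z0.00 f [ 0.16 -0.56  0.19] m [ 0.04 -0.05 -0.03] e [ 0.34 -0.    0.01]
s0.215 t37.70 n0.12 z0.00 f [ 1.25 -0.35 -0.19] m [-0.02 -0.01  0.01] e [ 0.33 -0.    0.01]
s0.217 t37.95 n0.12 z0.00 f [0.1  0.33 0.63] m [ 0.07  0.03 -0.03] e [ 0.05 -0.01  0.  ]
z -0.002 [-0.18  2.19  5.84] [ 0.02 -0.1   0.42] 39.2
s0.2180 t39.45 [-2.03  1.52  6.11] 0.2909202481172225 [-0.21 -0.11  0.37]
s0.2190 t39.70 [-3.25  0.79  6.32] 0.3396542884198996 [-0.25 -0.13  0.39]
```

```bash
python3 - <<'E'
from step import *
st['z']+=.0004
while st['s']<.24:
    f,m,e=goto(st['s']+.001)
    print('s%.4f t%.2f'%(st['s'],manip.get_time()),f,m,e)
    if f[0]<-3.2 or abs(f[2])>5: break
json.dump(st,open('st.json','w'))
E
```

```text
s0.2200 t39.95 [-2.11  0.02  4.32] [0.06 0.15 0.02] [ 0.06 -0.12  0.06]
s0.2210 t40.20 [-1.82  0.91  3.33] [0.09 0.22 0.05] [ 0.07 -0.08  0.05]
s0.2220 t40.45 [-1.35  0.7   5.04] [0.05 0.2  0.06] [ 0.08 -0.04  0.06]
```

```bash
python3 - <<'E'
from step import *
st['z']+=.0004
while st['s']<.24:
    f,m,e=goto(st['s']+.001)
    print('s%.4f t%.2f'%(st['s'],manip.get_time()),f,m,e)
    if f[0]<-3.5 or abs(f[2])>5: break
json.dump(st,open('st.json','w'))
E
```

```text
s0.2230 t40.70 [1.   0.67 1.3 ] [-0.01 -0.01  0.03] [ 0.3   0.11 -0.29]
s0.2240 t40.95 [ 0.15 -0.95  0.55] [ 0.03 -0.05 -0.  ] [ 0.09  0.15 -0.23]
s0.2250 t41.20 [-0.49 -0.8   0.51] [-0.    0.04  0.01] [ 0.09  0.04 -0.05]
s0.2260 t41.45 [-0.89 -0.51  0.13] [-0.01  0.03  0.  ] [ 0.07 -0.    0.01]
s0.2270 t41.70 [-0.06  0.06  0.43] [-0.01 -0.05 -0.01] [ 0.05 -0.02  0.01]
s0.2280 t41.95 [ 0.12 -0.17 -0.84] [-0.02 -0.05  0.04] [ 0.07  0.01 -0.01]
s0.2290 t42.20 [-1.18  0.12  0.66] [-0.02 -0.02 -0.04] [ 0.06 -0.01  0.02]
s0.2300 t42.45 [-0.99 -0.29  0.85] [ 0.01 -0.05  0.  ] [ 0.08  0.01 -0.01]
s0.2310 t42.70 [-5.34 -0.3   1.21] [-0.03  0.83  0.09] [-0.76  0.02  0.01]
```

```bash
python3 - <<'E'
from step import *
for i in range(10):
    f,m,e=goto(st['s']+.0003)
    fs=[f[0]]
    for _ in range(2):
        manip.hold(.05);B=frame(*pose(st['s'])[1:]);fs.append((B.T@(np.array(manip.get_contact_force())-F0))[0])
    print('s%.4f t%.2f'%(st['s'],manip.get_time()),f,e,np.array(fs))
    if np.mean(fs)<-9.3: break
manip.hold(.4)
fs=[]
for _ in range(5):
    manip.hold(.05);fs.append((B.T@(np.array(manip.get_contact_force())-F0)))
print(np.mean(fs,axis=0),manip.get_time());look('w9.png')
json.dump(st,open('st.json','w'))
E
```

```text
s0.2313 t43.05 [-6.48 -0.92  2.66] [-1.09  0.   -0.01] [-6.48 -6.63 -7.65]
s0.2316 t43.40 [-8.74 -0.42  1.77] [-1.39  0.05 -0.02] [-8.74 -8.57 -8.06]
s0.2319 t43.75 [-9.95 -1.28  2.37] [-1.66  0.03 -0.02] [ -9.95  -9.59 -10.59]
[-9.92 -0.49  2.67] 44.4
```

View pics/w9.png

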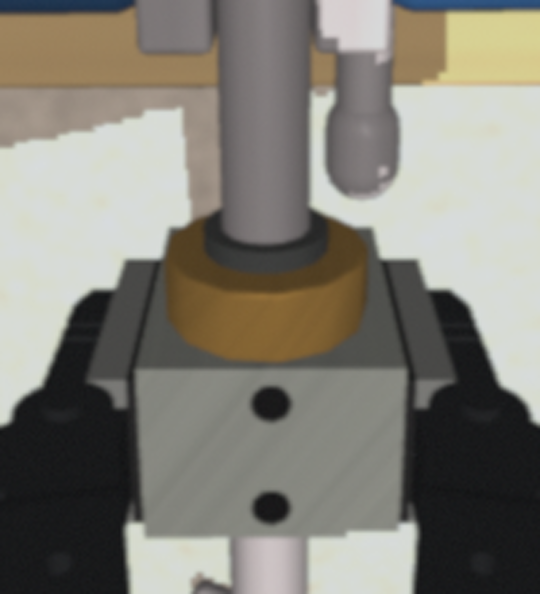

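```bash
python3 - <<'E'
from step import *
f,m,e=goto(.2308);print(f,e)
st['z']-=.0004
f,m,e=goto(.2308);print(f,e)
manip.command_gripper(.055)
p=np.array(manip.get_position());print(manip.get_width(),manip.get_contact_force(),manip.get_time())
manip.servo_line(p+[0,0,.02],rate=.05)
print(manip.get_contact_force())
manip.servo_line(p+[-.02,-.03,.14],rate=.2)
look('w10.png')
import cv2
w=manip.camera('wrist')['image'][:,:,::-1];cv2.imwrite('pics/w11.png',w)
m=manip.camera('scene')['image'][60:220,300:480,::-1];cv2.imwrite('pics/s11.png',cv2.resize(m,None,fx=3.7,fy=3.7,interpolation=cv2.INTER_CUBIC))
print(manip.get_contact_force(),manip.get_time())
E
```

```text
[-5.7  -0.76  1.83] [-0.6  -0.03 -0.01]
[-6.51 -0.71  2.3 ] [-0.61 -0.02  0.1 ]
0.05507815149659803 [ 0.07  0.31 -0.66] 45.2917
[ 0.49 -1.52 -0.76]
[0.24 0.6  0.2 ] 46.7667
```

View pics/w11.png

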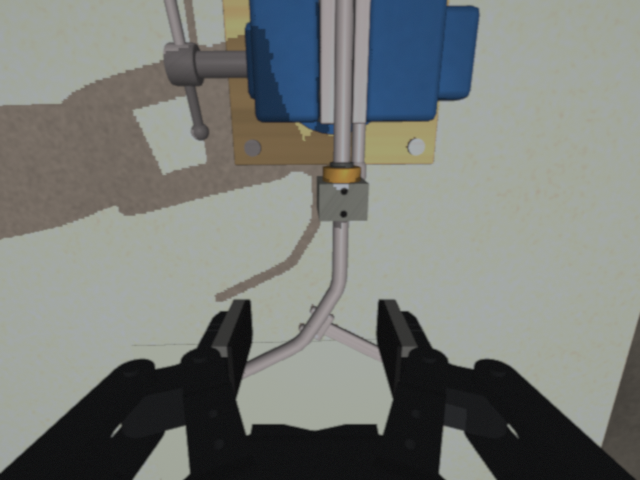

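View pics/s11.png

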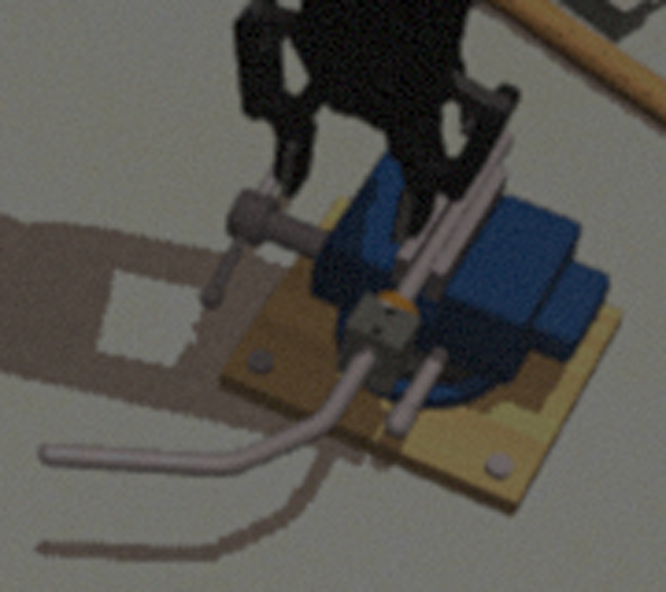

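```bash
python3 - <<'E'
import cv2
w=cv2.imread('pics/w11.png');cv2.imwrite('pics/z11.png',cv2.resize(w[150:240,295:390],None,fx=6,fy=6,interpolation=cv2.INTER_CUBIC))
E
```

```text
(no output)
```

View pics/z11.png

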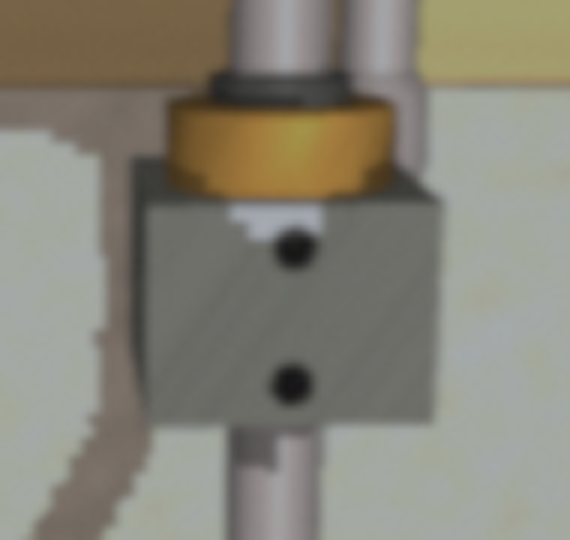

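The close crop shows the block flush against the brass collar, upright, with no gap. The gripper is clear of it, so I'm handing the job in.

```bash
python3 -c "
from rig import manip
print(manip.get_contact_force());manip.sign_off()"
```

```text
[0.23670523 0.60180177 0.19910696]
the job is handed in; nothing more can be done
```

The smallest block is on the rod, bedded against the brass collar with its base down and released; I handed the job in at about 47 s of the 72 s allowed.

- **Threading:** I took the rod's centre line from two wrist-camera views and followed it in short steps with force checks. Going round the bend I felt nothing above sensor noise, about 1.5 N.
- **Seating:** The push on the collar held at 9.9 N for about half a second. I eased it to about 6 N before opening the fingers.
- **Last checks:** The wrist view after release showed the block flush on the collar and upright, with no gap in the close crop. The contact force on the tool was back to noise.

Some things went wrong or disagreed:

- **First grasp missed:** Touching the bench with the fingers shut put the tips about 14 mm behind the TCP, where the description has them 22 mm ahead. The second grasp used that measured offset and held. Both the miss and the probe cost time but moved nothing.
- **Bench press:** At the second grasp the vertical reading rose to about 6 N, so the tips may have touched the bench.
- **Lowering onto the rod:** Near home the block bore on the rod with up to about 6.5 N, below the 15 N limit. I backed off before pushing home.

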